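# Open the overlapped double doors of a counter cabinet

### The job

Open both glass doors of the little display cabinet wide, square to its front or further, so that it can be filled. Open the left door first, fully, with the right one still shut: its brass strip overlaps the right door, and it is held by a stiff press-down catch hidden in the tray behind it, which you must find by feel and press fully down. Then swing the right door open too, never wrench at a door or the cabinet, and leave the gift box, bell and white jar where they stand.

Things in the scene. Friction and masses are not known exactly. Their poses are not given: they have to be found in the camera images.
- cabinet: Dark wooden counter cabinet, brass edging, two glazed doors without handles, 200 (x) x 340 (y) x 215 (z) mm, fixed to the counter. Origin: centre of underside; z up, front faces its own -x, own +y is left. All x, y, z below are in this frame. Shut, each door is 12 mm thick (x -100 to -88 mm; inner face x -88), 168 mm wide, its top at z 215 mm. Inside, below the tray, stand fixed chocolate bears.
- tray (a point): centre of the floor of the open tray sunk into the cabinet's top (cabinet 0, 0, z 170 mm). Side walls (inner faces y +-160 mm) and back wall (inner face x +92) rise to z 209; in front the doors close it, standing 45 mm above its floor, so a fingertip let down behind a door can push it open towards -x. Behind the right door (y 0 to -160 mm) the tray is empty for 70 mm back.
- catch_lane (a point): Middle of the line on which the catch stands (cabinet x -58, y +82.5, z 206 mm). The catch itself is not measured: a brass push cap 16 (x) by 24 (y) mm, flat top at z 206 mm, behind the left door. Its centre is at x -58 always, at a y that differs each time from +45 to +120 mm: bump its side with a fingertip slid along y at z about 195 mm, or probe down. It does not give sideways.
- left_door_rail (a point): Middle of the top of a thin brass rail, part of the left door behind it (shut: x -72 to -68, y +23 to +157, z 173 to 183 mm), which the catch holds. Keep fingertips above z 186 there. The cap pressed down slides 15 mm (to z 191) against about 6 N of friction, then stops hard; from 10 mm on the door is free. It stays down. Its base fills x -84 to -44 on the tray floor.
- left_door_strip (a point): Top of the 26 mm wide, 4 mm thick brass strip on the face of the left door's free edge; it reaches 15 mm in front of the right door, so that the right door cannot open while the left one is shut
- left_door_hinge (a point): point on the left door's upright hinge axis at the height of the door's top; shut, it lies at cabinet x -94, y +168, z 215 mm
- left_door_edge (a point): top of the left door's inner face at its free edge, 167 mm from the hinge axis (moves with the door)
- left_door (a joint): angle of the left door: 0 shut, grows as its free edge swings towards the cabinet's front (-x) and then outward to the left; stops at 1.75. It stays where it is left; about 1 to 2 N at the edge moves it once the catch is down. Still locked, it gives 0.02 to 0.08 rad of play
- right_door_hinge (a point): point on the right door's upright hinge axis at the height of the door's top; shut, it lies at cabinet x -94, y -168, z 215 mm
- right_door_edge (a point): top of the right door's inner face at its free edge, 167 mm from the hinge axis (moves with the door)
- right_door (a joint): angle of the right door: 0 shut, grows as its free edge swings towards the cabinet's front and then outward to the right; stops at 1.75. It stays where it is left; about 2 to 4 N at the edge moves it
- gift_box: dark red gift box with a gold ribbon, 74 x 104 x 46 mm, standing loose in the rear of the cabinet's tray; origin centre of underside; a bystander
- bell: counter bell, silver dome on a dark base, 84 mm across, 63 mm high, on the counter to the left of the cabinet; origin centre of underside; a bystander
- white_jar: small white jar with a grey lid, 62 mm across, 78 mm high, on the counter to the right of the cabinet; origin centre of underside; a bystander

How it is judged:
On the way:
1. the left door is open at least 1.3 rad (75 degrees) while the right door is still shut (under 0.15 rad) (value of joint left_door above 1.3 rad and value of joint right_door below 0.15 rad), for 0.2 s.
At the end, for the whole second after the job is handed in: Both doors stand open by at least 1.3 rad (75 degrees), at rest; the gift box, bell and white jar are within 30 mm of where they started (value of joint each of left_door, right_door above 1.3 rad and velocity of joint each of left_door, right_door below 0.1 rad/s and distance of each of gift_box, bell, white_jar from where it was at the start of the episode below 0.03 m); the robot touches nothing.
It fails at once if a door or the cabinet is wrenched with more than 60 N (contact force between any of the fingers, the arm and cabinet above 60 N).
It fails at once if the gift box, bell or white jar is shifted by more than 30 mm or tipped over (distance of any of gift_box, bell, white_jar from where it was at the start of the episode above 0.03 m or angle between any of gift_box, bell, white_jar's own z axis and vertical above 0.5 rad).
It also fails if it takes over 62 s, if anything falls off the work surface, if the arm or the gripper's body presses on something with over 40 N, if the wrist force passes 120 N, or if a joint passes its speed limit or range.

### The arm

A 6-joint arm with a two-finger parallel gripper is mounted at the origin on a cart in front of the work surface, level with it; the furniture and walls round the work are solid. World frame = base frame: x ahead of the robot, y to its left, z up, the work surface at z = 0. Lengths are in m, angles in rad, forces in N, time in s.
With the tool pointing down it reaches from about 0.35 to 0.775 m from the base axis. Payload 7.3 kg.
Tool frame: the origin (TCP) lies at the centre of the arm's flange, where the gripper is bolted on; the fingertips stand 178 mm ahead of it and the grasp point (between the pads) lies 159 mm ahead of it; z points along the fingers, y is the line along which they close (so a half turn about z gives the same grasp; the last joint's range is limited). The gripper opens to 92 mm and grips with 3 to 60 N. Pads are 19 mm wide; open, the fingers measure 130 mm over their backs; the gripper's body (75 mm by 190 mm) begins 47 mm behind the grasp point.
Start: joints at [-1.375, 0.342, 1.524, -0, 1.275, -0.146], TCP at [0.176, -0.495, 0.405] pointing down, gripper open.
Joint ranges: [-2.53, 2.53], [-0.77, 2.02], [0.04, 2.7], [-1, 4.14], [0.28, 2.66], [-3.11, 3.11]. Speed limits (rad/s): [2.57, 2.57, 3.14, 3.14, 3.14, 3.14].

### API

Orientations are given as [roll, pitch, yaw] about the fixed x, y, z axes, in that order (R = Rz(yaw) Ry(pitch) Rx(roll)).
In Python, from cell import robot, cam, probe_bus gives the robot as it stands (robot), with the cameras (cam) and the readings (probe_bus).
- The arm moves only by the shell command python3 drive.py 'ROWS' [OPENING] [FORCE]. ROWS is a JSON object whose key "moves" holds a list of rows, 1 to 8 of them, each of 6 numbers: dx, dy, dz in m, then a rotation vector rx, ry, rz in rad; each row shifts and turns the commanded pose from where the row before left it, along the tool's axes as they then stand; what a row does not reach is not made up. A row lasts 1/12 s, in which the tool goes at most 0.0417 m and 0.125 rad, less where a joint would pass 70% of its speed; a pose out of reach is approached as far as the arm can. OPENING is the finger opening in m, set as the command begins (- or left out keeps the last). The fingers move at their own pace and stop on an object; FORCE is the grip in N (left out, the last holds). Time passes only in rows, so rows that do not move let the fingers close. It prints the time, the measured TCP pose, the force, the opening and the grip force at its end. Input that does not fit is refused with a message, and nothing moves.
- probe_bus.observe(): the state, without advancing time (a new reading comes with each control period).
- cam.read_camera(name): name is "side" or "top" or "wrist"; returns a dict with "image" (420x560x3 uint8, red, green, blue), "fx", "fy", "cx", "cy" (pixels), "k1" (the pictures are not rectified: a ray, as slopes to the right and down, at radius r is drawn at 1 + k1 r^2 times it, then the intrinsics apply), "pose" (4x4, takes a point from camera to world coordinates). Camera axes: x right, y down, z forward; pixel columns grow to the right and rows downward; lengths in m; the calibration is good to about 2 mm. A picture is of the moment at which its call begins. There is no depth.
- robot.hand_in(): hands the job in; it is judged then, once.
The state is a dict: "time": time; "qpos": joint angles; "qvel": joint speeds; "joint_efforts": joint torques, N m; "tool_pos": TCP position; "tool_rot": TCP orientation; "contact_force": force on the tool from outside, world axes, zero at the start; "torque": the same for the moment, N m; "opening": finger opening in m; "grip_force": force on a finger pad.
Only numpy, scipy, OpenCV 4.12 (cv2) and the standard library are available. Lean on these libraries where they do the work, as an engineer would, in place of code of your own. Each camera call takes 0.05 s, during which the arm holds its last target. There are 200 camera calls.

## Working session

There is one attempt and no reset: what is moved stays moved. The work goes in short steps, Python scripts to look and compute and a shell command to move; the robot and the scene stay as the last step left them, time stands still between calls to the robot, and variables do not carry over. Pictures are saved under pics/ and viewed, at most 10 in all, crops included, and the job is handed in when it is done.

```bash
ls; mkdir -p pics
python3 - <<'E'
from cell import robot, cam, probe_bus
import cv2,numpy as np
print(probe_bus.observe())
for n in("top","side"):
    c=cam.read_camera(n); cv2.imwrite(f"pics/{n}0.png",c["image"][:,:,::-1]); print(n,[c[k] for k in("fx","fy","cx","cy","k1")]); print(np.round(c["pose"],4))
    np.save(f"pics/{n}0.npy",c,allow_pickle=True)
E
```

```text
cell.py
drive.py
pics
{'time': 0.0, 'qpos': array([-1.37499639e+00,  3.42714033e-01,  1.52502080e+00, -1.40082657e-05,
        1.27538319e+00, -1.45985824e-01]), 'qvel': array([-1.40834080e-04, -2.07933863e-05,  1.15886332e-03, -4.01908406e-04,
        1.22691509e-03, -6.69064794e-04]), 'joint_efforts': array([ 8.68594143e-04, -4.31236374e+01, -2.44213647e+01,  7.19187269e-02,
        5.59924264e-02, -1.37768052e-04]), 'tool_pos': array([ 0.17596372, -0.49448846,  0.40404794]), 'tool_rot': array([-3.14008156e+00, -2.08639072e-04,  3.41789689e-01]), 'contact_force': array([ 0.26718135,  0.13675925, -0.15882507]), 'torque': array([ 0.0094965 ,  0.01908417, -0.01051592]), 'grip_force': 0.0, 'opening': 0.09192326696612753}
top [415.48705213875695, 415.48705213875695, 283.437009994224, 208.52285522848925, -0.08979289308921519]
[[ 0.0617 -0.9706  0.2328  0.4526]
 [-0.9981 -0.0591  0.0178  0.1156]
 [-0.0035 -0.2335 -0.9724  1.0667]
 [ 0.      0.      0.      1.    ]]
side [471.67189027488735, 471.67189027488735, 285.0706859998071, 210.4084032525463, -0.01940815455056245]
[[-0.9797 -0.1013  0.1729  0.4455]
 [-0.2003  0.5097 -0.8367  1.192 ]
 [-0.0034 -0.8544 -0.5197  0.8014]
 [ 0.      0.      0.      1.    ]]
```

View pics/top0.png

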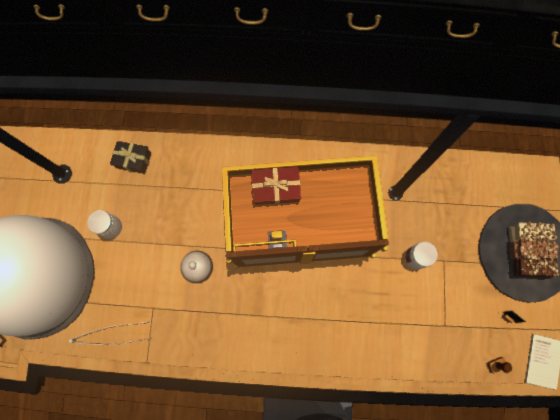

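View pics/side0.png

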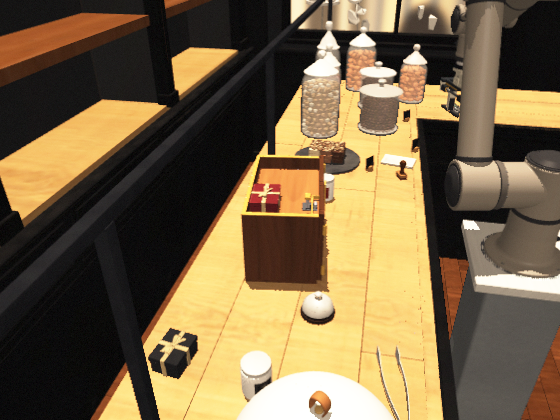

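The top view shows the cabinet with its tray corners near (224,168), (379,158), (386,242) and (228,255). The gift box is at (276,184), the bell at (196,266) and the jar at (422,256). What looks like the catch is near (277,236). The side view shows the same cabinet from its left. I'll enlarge both.

Run:
```python
import cv2
a=cv2.imread("pics/top0.png")[148:278,215:395]; b=cv2.imread("pics/side0.png")[145:295,235:345]
cv2.imwrite("pics/tc.png",cv2.resize(a,None,fx=4.4,fy=4.4,interpolation=cv2.INTER_CUBIC))
cv2.imwrite("pics/sc.png",cv2.resize(b,None,fx=4,fy=4,interpolation=cv2.INTER_CUBIC))
```

```text
(no output)
```

View pics/tc.png

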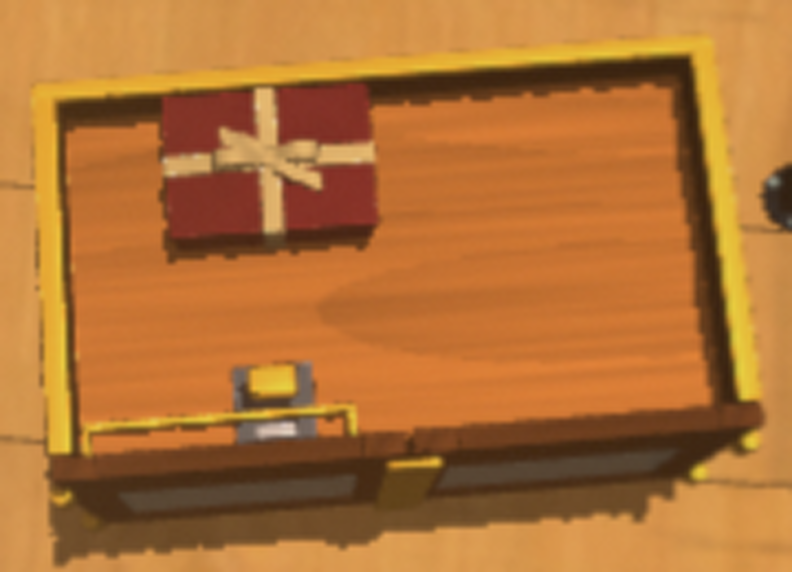

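View pics/sc.png

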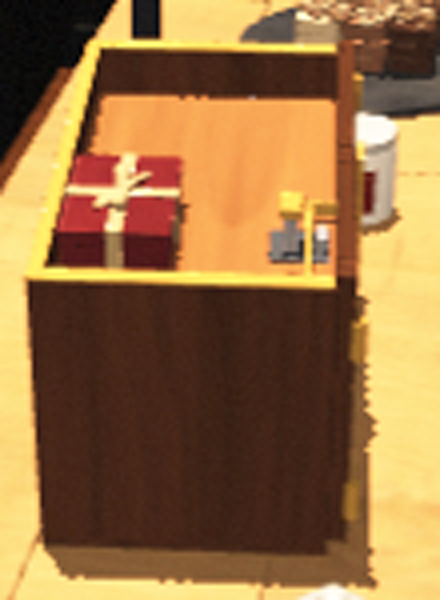

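The enlarged views show the cap clearly: about (272,380) in the top crop and (292,204) in the side crop. The rail is in front of it. The rim corners in the top crop are at (34,86) and (712,38). Next I'll triangulate.

```bash
cat > h.py <<'E'
import numpy as np,cv2
def load(n): return np.load(f"pics/{n}.npy",allow_pickle=True).item()
def ray(c,u,v):
    K=np.array([[c["fx"],0,c["cx"]],[0,c["fy"],c["cy"]],[0,0,1.]])
    p=cv2.undistortPoints(np.array([[[u,v]]],float),K,np.array([c["k1"],0,0,0.]))[0,0]
    d=c["pose"][:3,:3]@[p[0],p[1],1]; return c["pose"][:3,3],d/np.linalg.norm(d)
def onz(c,u,v,z):
    o,d=ray(c,u,v); return o+d*(z-o[2])/d[2]
def tri(r1,r2):
    (a,d),(b,e)=r1,r2
    s,t=np.linalg.lstsq(np.c_[d,-e],b-a,rcond=None)[0]
    p,q=a+s*d,b+t*e; return (p+q)/2,np.linalg.norm(p-q)
E
python3 - <<'E'
from h import *
T,S=load("top0"),load("side0")
tp=lambda x,y:((x+.5)/4.4-.5+215,(y+.5)/4.4-.5+148)
sp=lambda x,y:((x+.5)/4-.5+235,(y+.5)/4-.5+145)
for n,a,b in [("BL",(34,86),(28,280)),("BR",(712,38),(92,42)),("FL",(50,455),(335,285)),("FR",(760,405),(340,44)),("cap",(272,380),(292,204)),("gift near",(170,240),(181,233))]:
    p,e=tri(ray(T,*tp(*a)),ray(S,*sp(*b))); print(n,p.round(4),"gap",e.round(4),"top@209",onz(T,*tp(*a),.209).round(4),"side@209",onz(S,*sp(*b),.209).round(4))
for n,z,a in [("doorL front top",.215,(55,478)),("doorR front top",.215,(765,415)),("doorR top back",.215,(752,403)),("doorL top back",.215,(50,457)),("capTop",.206,(272,380))]: print(n,onz(T,*tp(*a),z).round(4))
BL,BR=[onz(T,*tp(*a),.209)[:2] for a in[(34,86),(712,38)]]
print(np.linalg.norm(BL-BR))
E
```

```text
BL [0.7431 0.2707 0.2049] gap 0.0015 top@209 [0.7425 0.2701 0.209 ] side@209 [0.7403 0.2774 0.209 ]
BR [ 0.7897 -0.0665  0.2051] gap 0.0006 top@209 [ 0.7885 -0.0657  0.209 ] side@209 [ 0.7871 -0.058   0.209 ]
FL [0.5603 0.2451 0.2076] gap 0.0002 top@209 [0.56   0.2449 0.209 ] side@209 [0.5601 0.2473 0.209 ]
FR [ 0.6043 -0.0902  0.209 ] gap 0.0002 top@209 [ 0.6042 -0.0903  0.209 ] side@209 [ 0.6044 -0.0904  0.209 ]
cap [0.6032 0.1428 0.2015] gap 0.001 top@209 [0.6023 0.1426 0.209 ] side@209 [0.6007 0.156  0.209 ]
gift near [0.6667 0.1967 0.2042] gap 0.0048 top@209 [0.6679 0.1964 0.209 ] side@209 [0.6624 0.2055 0.209 ]
doorL front top [0.5486 0.2407 0.215 ]
doorR front top [ 0.5985 -0.0912  0.215 ]
doorR top back [ 0.6038 -0.085   0.215 ]
doorL top back [0.5583 0.2439 0.215 ]
capTop [0.6029 0.1427 0.206 ]
0.33894687093250825
```

Heights agree to within about 4 mm and the rim width measures 339 mm. That gives a cabinet yaw of about 0.135 and an origin of about (0.668, 0.089). The cap is at cabinet x -57 (the text says -58), y about +62. I'll move there with the fingers closed.

```bash
cat > st.py <<'E'
from h import *
from cell import robot, cam, probe_bus
o=probe_bus.observe(); s=o["tool_pos"]; y=.135
R=np.array([[np.cos(y),-np.sin(y),0],[np.sin(y),np.cos(y),0],[0,0,1]]); O=np.array([.668,.089,.178])
print("t %.2f tip cab mm"%o["time"],((s-O)@R*1000).round(1),"rpy",o["tool_rot"].round(3),"Fcab",(o["contact_force"]@R).round(1),"open",round(o["opening"],4))
E
python3 - <<'E'
from h import *
T,S=load("top0"),load("side0"); y=.135
R=np.array([[np.cos(y),-np.sin(y)],[np.sin(y),np.cos(y)]])
for n,u,v,z in[("bell",196,266,.035),("jar",424,252,.078)]: print(n,((onz(T,u,v,z)[:2]-[.668,.089])@R).round(3))
E
python3 drive.py '{"moves": [[0,0,-0.02,0,0,0.1035],[0,0,-0.02,0,0,0.1035],[0.0254,-0.0287,0,0,0,0],[0.0254,-0.0287,0,0,0,0],[0.0254,-0.0287,0,0,0,0],[0.0254,-0.0287,0,0,0,0],[0.0254,-0.0287,0,0,0,0],[0.0254,-0.0287,0,0,0,0]]}' 0 30; python3 st.py
```

```text
bell [-0.093  0.268]
jar [-0.106 -0.289]
time: 0.77
tool_pos: [0.3044, -0.3018, 0.4445]
tool_rot: [-3.141, 0.0, 0.134]
contact_force: [1.3, -1.0, 0.7]
opening: 0.0431
grip_force: 0.0
t 0.77 tip cab mm [-412.9 -338.3  266.5] rpy [-3.141  0.     0.134] Fcab [ 1.2 -1.1  0.7] open 0.0431
```

```bash
python3 drive.py '{"moves": [[0.0254,-0.0287,0,0,0,0],[0.0254,-0.0287,0,0,0,0],[0.0254,-0.0287,0,0,0,0],[0.0254,-0.0287,0,0,0,0],[0.0254,-0.0287,0,0,0,0],[0.0254,-0.0287,0,0,0,0],[0.0254,-0.0287,0,0,0,0],[0.0254,-0.0287,0,0,0,0]]}'>/dev/null; python3 drive.py '{"moves": [[0.0254,-0.0287,0,0,0,0],[0.0254,-0.0287,0,0,0,0],[0.0254,-0.0287,0,0,0,0],[0.0254,-0.0287,0,0,0,0],[0.0154,-0.0187,0,0,0,0],[0,0,0,0,0,0],[0,0,0,0,0,0]]}' >/dev/null; python3 st.py
```

```text
t 2.02 tip cab mm [-93.   24.1 265.6] rpy [3.141e+00 2.000e-03 1.370e-01] Fcab [-0.6 -0.4  0.5] open 0.0003
```

```bash
python3 drive.py '{"moves": [[0.0175,-0.019,0,0,0,0],[0.0175,-0.019,0,0,0,0],[0,0,0.02,0,0,0],[0,0,0.02,0,0,0],[0,0,0.01,0,0,0],[0,0,0,0,0,0]]}'>/dev/null; python3 st.py
python3 - <<'E'
from cell import robot, cam, probe_bus
import cv2,numpy as np
c=cam.read_camera("top");np.save("pics/top1.npy",c,allow_pickle=True)
w=cam.read_camera("wrist")["image"][:,:,::-1]
a=cv2.resize(c["image"][148:278,215:395,::-1],None,fx=3,fy=3,interpolation=cv2.INTER_CUBIC)
o=np.zeros((420,800,3),np.uint8);o[:390,:540]=a;o[:195,540:]=cv2.resize(w,(260,195));cv2.imwrite("pics/a1.png",o)
E
```

```text
t 2.52 tip cab mm [-59.2  60.  214. ] rpy [3.141 0.006 0.133] Fcab [ 0.5 -1.2 -0.6] open 0.0003
```

View pics/a1.png

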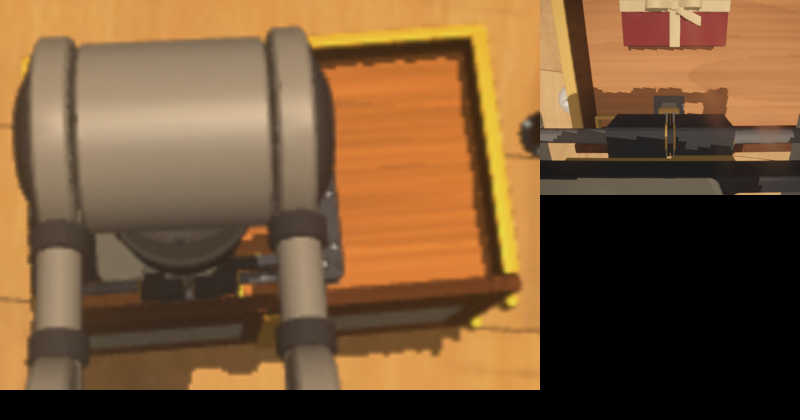

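The top view is blocked by the arm. The wrist inset shows the cap's base at about (668,103), centred under the closed fingertips at about (670,130). I'll descend and feel for the cap.

```bash
python3 drive.py '{"moves": [[0.001,-0.001,0.005,0,0,0],[0,0,0.0025,0,0,0],[0,0,0,0,0,0]]}'>/dev/null; python3 st.py;  python3 drive.py '{"moves": [[0,0,0.0025,0,0,0],[0,0,0,0,0,0]]}'>/dev/null; python3 st.py; python3 drive.py '{"moves": [[0,0,0.003,0,0,0],[0,0,0,0,0,0]]}'>/dev/null; python3 st.py
```

```text
t 2.87 tip cab mm [-57.4  62.  209.3] rpy [ 3.141 -0.     0.135] Fcab [ 0.4  0.1 -1.1] open 0.0002
t 3.03 tip cab mm [-57.4  62.1 206.6] rpy [3.141 0.    0.135] Fcab [ 0.3 -0.3 -0.4] open 0.0005
t 3.20 tip cab mm [-57.4  62.1 204. ] rpy [ 3.141e+00 -1.000e-03  1.350e-01] Fcab [-1.2 -1.   2.2] open -0.0001
```

Contact is at about z 204–206, as expected. Next I'll press down.

```bash
for i in 1 2 3; do python3 drive.py '{"moves": [[0,0,0.0015,0,0,0],[0,0,0.0015,0,0,0],[0,0,0,0,0,0]]}'>/dev/null; python3 st.py; done; python3 drive.py '{"moves": [[0,0,0.0015,0,0,0],[0,0,0,0,0,0]]}'>/dev/null; python3 st.py
```

```text
t 3.45 tip cab mm [-57.4  62.1 201.1] rpy [ 3.141e+00 -1.000e-03  1.350e-01] Fcab [-0.5  0.4  3.2] open 0.0002
t 3.70 tip cab mm [-57.4  62.1 198. ] rpy [ 3.141e+00 -1.000e-03  1.350e-01] Fcab [-1.8 -0.4  4.1] open 0.0006
t 3.95 tip cab mm [-57.4  62.1 195. ] rpy [ 3.141e+00 -1.000e-03  1.350e-01] Fcab [-1.1  0.3  3. ] open 0.0006
t 4.12 tip cab mm [-57.3  62.1 193.5] rpy [ 3.141e+00 -1.000e-03  1.350e-01] Fcab [-1.3 -0.9  3.5] open 0.0
```

```bash
for i in 1 2; do python3 drive.py '{"moves": [[0,0,0.001,0,0,0],[0,0,0,0,0,0]]}'>/dev/null; python3 st.py; done
```

```text
t 4.28 tip cab mm [-57.3  62.1 192.5] rpy [ 3.141e+00 -1.000e-03  1.350e-01] Fcab [-1.9  0.2  4.4] open 0.0007
t 4.45 tip cab mm [-57.3  62.1 191.4] rpy [ 3.141e+00 -1.000e-03  1.350e-01] Fcab [-1.4 -0.5  4.9] open 0.0003
```

```bash
python3 drive.py '{"moves": [[0,0,0.0008,0,0,0],[0,0,0,0,0,0]]}'>/dev/null; python3 st.py; python3 drive.py '{"moves": [[0,0,0.0008,0,0,0],[0,0,0,0,0,0]]}'>/dev/null; python3 st.py
```

```text
t 4.62 tip cab mm [-57.4  62.1 191.2] rpy [ 3.141e+00 -1.000e-03  1.350e-01] Fcab [-1.7  0.1  7.5] open 0.0005
t 4.78 tip cab mm [-57.4  62.1 191.2] rpy [ 3.141e+00 -2.000e-03  1.350e-01] Fcab [-2.9 -0.9 12. ] open 0.0002
```

The hard stop is reached at z 191 and the cap is fully down. I'll lift a little, slide towards the door's free edge and push the door.

```bash
python3 drive.py '{"moves": [[0,0,-0.004,0,0,0],[0,0,-0.003,0,0,0],[0,0.017,0,0,0,0],[0,0.017,0,0,0,0],[-0.008,0,0,0,0,0],[-0.008,0,0,0,0,0],[0,0,0,0,0,0]]}'>/dev/null; python3 st.py; python3 drive.py '{"moves": [[-0.006,0,0,0,0,0],[-0.006,0,0,0,0,0],[-0.006,0,0,0,0,0],[0,0,0,0,0,0]]}'>/dev/null; python3 st.py
```

```text
t 5.37 tip cab mm [-74.1  27.8 196.1] rpy [-3.141e+00  2.000e-03  1.340e-01] Fcab [ 0.6 -0.3 -0.8] open 0.0001
t 5.70 tip cab mm [-92.3  28.4 196.6] rpy [-3.141e+00  1.000e-03  1.350e-01] Fcab [0.2 0.2 0. ] open -0.0
```

```bash
python3 drive.py '{"moves": [[-0.0115,-0.0025,0,0,0,0],[-0.0115,-0.0025,0,0,0,0],[-0.0115,-0.0025,0,0,0,0],[-0.0115,-0.0025,0,0,0,0],[-0.0094,-0.008,0,0,0,0],[-0.0094,-0.008,0,0,0,0],[0,0,0,0,0,0]]}'>/dev/null; python3 st.py; python3 drive.py '{"moves": [[-0.0094,-0.008,0,0,0,0],[-0.0094,-0.008,0,0,0,0],[-0.0094,-0.008,0,0,0,0],[0,0,0,0,0,0]]}'>/dev/null; python3 st.py;python3 drive.py '{"moves": [[-0.0045,-0.0112,0,0,0,0],[-0.0045,-0.0112,0,0,0,0],[-0.0045,-0.0112,0,0,0,0],[0,0,0,0,0,0]]}'>/dev/null; python3 st.py
```

```text
t 6.28 tip cab mm [-157.7   55.7  196.7] rpy [-3.141e+00  1.000e-03  1.360e-01] Fcab [ 0.   0.3 -0.1] open 0.0005
t 6.62 tip cab mm [-186.2   79.7  196.5] rpy [-3.141e+00  2.000e-03  1.360e-01] Fcab [ 0.7 -0.9 -0.3] open 0.0001
t 6.95 tip cab mm [-198.7  113.8  196.5] rpy [-3.141e+00  1.000e-03  1.360e-01] Fcab [0.7 0.7 0.4] open 0.0004
```

```bash
python3 drive.py '{"moves": [[-0.0045,-0.0112,0,0,0,0],[-0.0045,-0.0112,0,0,0,0],[0,-0.01,0,0,0,0],[0,-0.01,0,0,0,0],[0,0,0,0,0,0]]}'>/dev/null; python3 st.py
python3 - <<'E'
from cell import robot, cam, probe_bus
import cv2,numpy as np
c=cam.read_camera("top");s=cam.read_camera("side")
a=cv2.resize(c["image"][148:328,175:395,::-1],None,fx=2.2,fy=2.2,interpolation=cv2.INTER_CUBIC)
b=cv2.resize(s["image"][145:345,235:390,::-1],None,fx=2,fy=2,interpolation=cv2.INTER_CUBIC)
o=np.zeros((400,800,3),np.uint8);o[:396,:484]=a;o[:400,490:800]=b;cv2.imwrite("pics/a2.png",o)
E
```

```text
t 7.37 tip cab mm [-207.   156.   196.5] rpy [-3.141  0.     0.136] Fcab [-0.1 -0.7 -0. ] open 0.0005
```

View pics/a2.png

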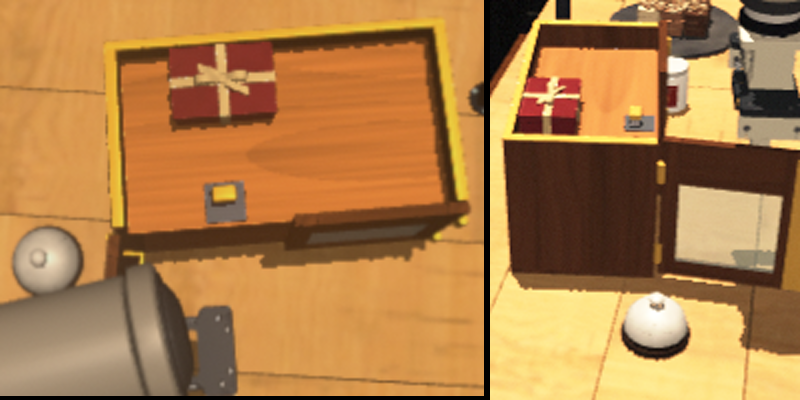

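The left door stands open at about 1.7 rad, the right door is still shut, and the bell and gift box haven't moved. I'll withdraw, then go in behind the right door.

```bash
python3 drive.py '{"moves": [[0,0.02,0,0,0,0],[0,0.02,0,0,0,0],[0,0,-0.025,0,0,0],[0,0,-0.025,0,0,0],[0.029,0.029,0,0,0,0],[0.029,0.029,0,0,0,0],[0.029,0.029,0,0,0,0],[0.029,0.029,0,0,0,0]]}'>/dev/null; python3 drive.py '{"moves": [[0.026,0.03,0,0,0,0],[0,0,0,0,0,0],[0,0,0,0,0,0]]}'>/dev/null; python3 st.py
```

```text
t 8.38 tip cab mm [-63.9 -34.3 245.2] rpy [-3.141e+00  2.000e-03  1.310e-01] Fcab [ 0.6 -0.5  0.6] open 0.0004
```

```bash
python3 drive.py '{"moves": [[0,0,0.02,0,0,0],[0,0,0.02,0,0,0],[0,0,0.008,0,0,0],[0,0,0,0,0,0]]}'>/dev/null; python3 st.py; python3 drive.py '{"moves": [[-0.007,0,0,0,0,0],[-0.007,0,0,0,0,0],[-0.007,0,0,0,0,0],[-0.007,0,0,0,0,0],[0,0,0,0,0,0]]}'>/dev/null; python3 st.py; python3 drive.py '{"moves": [[-0.0115,0.0025,0,0,0,0],[-0.0115,0.0025,0,0,0,0],[-0.0115,0.0025,0,0,0,0],[-0.0115,0.0025,0,0,0,0],[-0.0094,0.008,0,0,0,0],[-0.0094,0.008,0,0,0,0],[0,0,0,0,0,0]]}'>/dev/null; python3 st.py
```

```text
t 8.72 tip cab mm [-65.7 -31.2 196.6] rpy [-3.141  0.005  0.135] Fcab [ 0.5  0.1 -0.8] open 0.0004
t 9.13 tip cab mm [-94.1 -31.9 199.8] rpy [ 3.141e+00 -1.000e-03  1.350e-01] Fcab [ 1.1  0.5 -0.2] open 0.0
t 9.72 tip cab mm [-159.2  -59.   198.9] rpy [3.141e+00 1.000e-03 1.340e-01] Fcab [-0.3  0.1  0.4] open 0.0007
```

```bash
python3 drive.py '{"moves": [[-0.0094,0.008,0,0,0,0],[-0.0094,0.008,0,0,0,0],[-0.0094,0.008,0,0,0,0],[-0.0045,0.0112,0,0,0,0],[-0.0045,0.0112,0,0,0,0],[-0.0045,0.0112,0,0,0,0],[0,0,0,0,0,0]]}'>/dev/null; python3 st.py;  python3 drive.py '{"moves": [[-0.0045,0.0112,0,0,0,0],[-0.0045,0.0112,0,0,0,0],[0,0.01,0,0,0,0],[0,0.006,0,0,0,0],[0,0,0,0,0,0]]}'>/dev/null; python3 st.py; python3 drive.py '{"moves": [[0,-0.02,0,0,0,0],[0,-0.02,0,0,0,0],[0,-0.02,0,0,0,0],[0,0,-0.03,0,0,0],[0,0,-0.03,0,0,0],[0,-0.035,-0.01,0,0,0],[0,-0.035,0,0,0,0],[0,0,0,0,0,0]]}'>/dev/null; python3 st.py
python3 - <<'E'
from cell import robot, cam, probe_bus
import cv2,numpy as np
c=cam.read_camera("top");s=cam.read_camera("side")
a=cv2.resize(c["image"][148:328,175:435,::-1],None,fx=2,fy=2,interpolation=cv2.INTER_CUBIC)
b=cv2.resize(s["image"][145:345,255:390,::-1],None,fx=2,fy=2,interpolation=cv2.INTER_CUBIC)
o=np.zeros((400,800,3),np.uint8);o[:360,:520]=a;o[:400,530:800]=b;cv2.imwrite("pics/a3.png",o)
E
```

```text
t 10.30 tip cab mm [-200.2 -117.7  198.5] rpy [3.14e+00 1.00e-03 1.33e-01] Fcab [1.1 0.3 0.6] open 0.0002
t 10.72 tip cab mm [-208.3 -155.1  198.5] rpy [3.141 0.    0.134] Fcab [-0.4 -1.7 -0.5] open 0.0006
t 11.38 tip cab mm [-208.5  -19.9  269.6] rpy [-3.14e+00 -2.00e-03  1.38e-01] Fcab [0.  0.8 0.7] open 0.0001
```

View pics/a3.png

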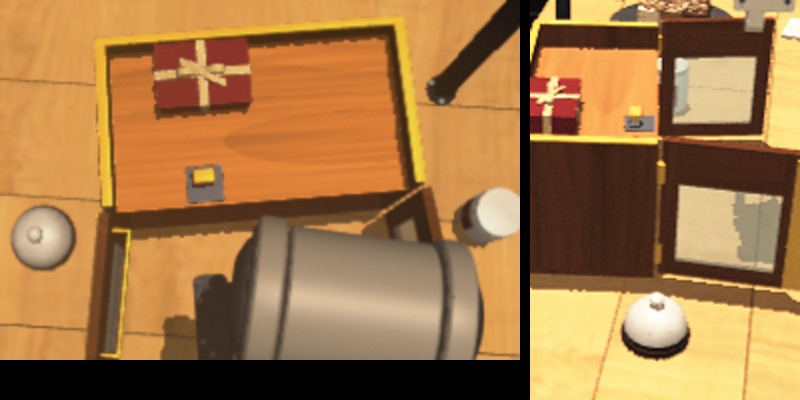

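Both doors stand square or further: the left door runs (105,210) to (95,355) and the right door starts at (432,190) and runs downward. The gift box, bell and jar are where they were, and the gripper is clear.

```bash
python3 drive.py '{"moves": [[0,0,0,0,0,0],[0,0,0,0,0,0],[0,0,0,0,0,0]]}'; python3 -c "from cell import robot, cam, probe_bus;print(robot.hand_in())"
```

```text
time: 11.73
tool_pos: [0.465, 0.0365, 0.4463]
tool_rot: [3.141, 0.001, 0.133]
contact_force: [-0.1, -0.4, 0.2]
opening: 0.0004
grip_force: 0.0
the job is handed in; nothing more can be done
None
```

Both cabinet doors are open past 90°, left one first with the right still shut; the gift box, bell and jar look unmoved, and I handed the job in at about 12 s (no verdict was returned).

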